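# Bring the gauge tip to rest on a ceramic bar

## Task

Lay the long white ceramic gauge bar flat in the channel between the guide blocks of the gauge stand, lengthwise so that its far end lies under the gauge tip; set it down, do not drop it. Then, with the bar lying released, lower the gauge head by hand until its tip touches the bar and leave it resting there with a light pressure of a few newtons, the robot clear. Ceramic and gauge are delicate: never squeeze the bar with more than 25 N per finger, never press the tip on it with more than 8 N, and leave the other things on the table where they are.

Things in the scene. Friction and masses are not known exactly. Their poses are not given: they have to be found in the camera images.
- bar: The ceramic gauge bar: plain white, 190 mm long (its x axis), 30 mm wide (y), 20 mm high (z), about 0.4 kg, loose, at first lying on the table. Origin: centre of its underside. Either end may go under the tip.
- stand: The gauge stand, fixed: a grey granite slab 335 x 160 mm, 30 mm high, with a steel column. Origin at table height under the centre of the channel for the bar; x runs along the channel, away from the robot, to the column. Slab: x -110 to +225 mm, y +-80 mm. Column 30 x 40 mm, front face at x = +172 mm, 312 mm high. The gauge tip comes down at x = +80, y = 0.
- bed (a point): Centre of the channel on the slab's top (the bed), 30 mm above the stand's origin, same axes; the bar's underside belongs here. Two pairs of steel guide blocks, 8 mm high, 30 mm long, at x = -70 and +70 mm, inner faces at y = +-20 mm (5 mm play on each side of the bar); between the pairs the sides are open for fingers. A low far stop has its near face at x = +115 mm.
- head: The sliding gauge head with the gauge it carries. Origin: on the tip's line, where the tip would be at middle clamping; same axes as the stand. How high the gauge is clamped in the head differs from time to time and is not reported: the tip, a 10 mm ceramic ball, is up to 8 mm above or below this origin. It is sprung, very stiff: about 5 N per mm.
- head_grip (a point): Grip point in the upright tab on top of the gauge head, 20 mm beyond (x) and 105 mm above the head's origin: a dark plate 12 mm thick (along y), 40 mm long (along x); its top edge is 10 mm above this point, the head's arm 35 mm below. Column face 72 mm beyond it. The head slides down up to 85 mm from its top stop, stays where left, takes 3 N to push down and 11 N to lift.
- short_block: Bystander, to be left alone: a plain steel block 70 x 35 x 30 mm. Origin: centre of its underside.
- dish: Bystander, to be left alone: a flat round white dish, 84 mm across, 16 mm high. Origin: centre of its underside.
- ring_gauge: Bystander, to be left alone: a dark steel stepped disc 60 mm across, 32 mm high. Origin: centre of its underside.
- mouse: Bystander, to be left alone: a grey computer mouse 100 x 58 mm, 32 mm high. Origin: centre of its underside.
- wash_bottle: Bystander, to be left alone: a white bottle 60 mm across, 150 mm high. Origin: centre of its underside.
- brush: Bystander, to be left alone: a wooden-handled brush lying on the table. Origin: centre of its underside (brush: near its middle).

How it is judged (in metres and radians):
On the way, in this order (a step that is already met when the one before it is completed fails the run):
1. the bar lies flat in the stand's channel, released, the tip not touching it (z of bar in the frame of stand between 0.027 and 0.033 m and y of bar in the frame of stand between -0.009 and 0.009 m and x of bar in the frame of stand between -0.02 and 0.024 m and angle between the x axis of bar and the x axis of stand, either way round below 0.12 rad and angle between bar's own z axis and vertical below 0.05 rad and contact force between each of the fingers, head and bar below 0.05 N), for 0.2 s.
2. the gauge tip has been lowered on to the lying bar, pressing with more than 1 N (z of bar in the frame of stand between 0.027 and 0.033 m and y of bar in the frame of stand between -0.009 and 0.009 m and x of bar in the frame of stand between -0.02 and 0.024 m and angle between the x axis of bar and the x axis of stand, either way round below 0.12 rad and angle between bar's own z axis and vertical below 0.05 rad and contact force between head and bar above 1 N), for 0.2 s.
At the end, for the whole second after the job is handed in: The bar lies released, flat on the bed (underside within 3 mm of it, tilt under 0.05 rad) in the channel: within 9 mm of its centre line, aligned within 0.12 rad, its centre -20 to +24 mm along it; the gauge tip rests on it with 1 to 8 N; bar and head are at rest (all of step 2 and contact force between the fingers and bar below 0.05 N and contact force between head and bar below 8 N and linear speed of bar below 0.01 m/s and linear speed of head below 0.005 m/s); the robot touches nothing.
It fails at once if the gauge tip pressed on the bar with more than 8 N (contact force between head and bar above 8 N).
It fails at once if the bar squeezed with more than 25 N per finger (50 N over both) (contact force between the fingers and bar above 50 N).
It fails at once if the bar let go more than 10 mm above the bed (height (world z) of bar above 0.04 m and contact force between the fingers and bar below 0.02 N).
It fails at once if one of the other things on the table moved by more than 25 mm or tipped over (distance of any of short_block, dish, ring_gauge, mouse, wash_bottle, brush from where it was at the start of the episode above 0.025 m or angle between any of short_block, dish, ring_gauge, mouse, wash_bottle's own z axis and vertical above 0.5 rad).
It also fails if it takes over 62 s, if anything falls off the work surface, if the arm or the gripper's body presses on something with over 40 N, if the wrist force passes 120 N, or if a joint passes its speed limit or range.

## Robot

A 6-joint arm with a two-finger parallel gripper is mounted at the origin on the work surface. World frame = base frame: x ahead of the robot, y to its left, z up, the work surface at z = 0. Lengths are in mm, angles in degrees, forces in N, time in s.
With the tool pointing down it reaches from about 350 to 775 mm from the base axis. Payload 7.3 kg.
Tool frame: the origin (TCP) lies midway between the tips of the shut fingers; the grasp point (between the pads) lies 19 mm behind it; z points along the fingers, y is the line along which they close (so a half turn about z gives the same grasp; the last joint's range is limited). The gripper opens to 92 mm and grips with 3 to 60 N. Pads are 19 mm wide; open, the fingers measure 130 mm over their backs; the gripper's body (75 mm by 190 mm) begins 47 mm behind the grasp point.
Start: joints at [-77.636, 19.595, 87.324, -0, 73.075, -8.365], TCP at [185.851, -491.024, 226.741] pointing down, gripper open.
Joint ranges: [-145.02, 145.02], [-44.19, 115.74], [2.07, 154.8], [-57.11, 237.11], [16.16, 152.29], [-177.93, 177.93]. Speed limits (degrees/s): [147.25, 147.25, 180, 180, 180, 180].

## Interface

Orientations are given as [roll, pitch, yaw] about the fixed x, y, z axes, in that order (R = Rz(yaw) Ry(pitch) Rx(roll)).
In Python, from station import monitor, eyes, robot gives the robot as it stands.
- The arm moves only by the tool drive_tool, never from a script. Its arguments are lists of equal length, an entry for each row: "twist": the turn, a rotation vector about the world's x, y, z in degrees, a list of three; "delta_pos": the shift along the world's x, y, z in mm, a list of three; "grip": the finger opening in mm, from 0 to 91.8. A call has 1 to 20 rows; each row shifts and turns the commanded pose from where the row before left it; what a row does not reach is not made up. A row lasts 1/10 s, in which the tool goes at most 50 mm and 8.59 degrees, less where a joint would pass 70% of its speed; a pose out of reach is approached as far as the arm can. A call is refused whole if a number of a shift passes 50 or a number of a turn 8.59, either way. A call with a gripper value outside its range is refused whole. The fingers move at their own pace and stop on an object; "force" is the grip in N (left out, the last holds). Time passes only in rows, so rows that do not move let the fingers close. It gives the time, the measured TCP pose, the force, the opening and the grip force at its end, in the units of the state.
- monitor.read_state(): the state, without advancing time (a new reading comes with each control period).
- eyes.capture(name): name is "side" or "top"; returns (picture, depth): 400x640x3 uint8, red, green, blue; 400x640 float32, mm along the optical axis (not along the pixel's ray), 0 where there is no reading.
- eyes.calibration(name): a dict with "fx", "fy", "cx", "cy" (pixels), "k1" (the pictures are not rectified: a ray, as slopes to the right and down, at radius r is drawn at 1 + k1 r^2 times it, then the intrinsics apply), "R" (3x3) and "t" (3): a world point X has camera coordinates R X + t. Camera axes: x right, y down, z forward; pixel columns grow to the right and rows downward; lengths in mm; the calibration is good to about 2 mm. A picture is of the moment at which its call begins. calibration takes no time and is no camera call.
- robot.job_done(): hands the job in; it is judged then, once.
The state is a dict: "time_s": time; "q": joint angles; "joint_velocities": joint speeds; "tau": joint torques, N m; "tool_pos": TCP position; "eef_rot": TCP orientation; "force": force on the tool from outside, world axes, zero at the start; "torque": the same for the moment, N m; "grip_width": finger opening in mm; "grip_force": force on a finger pad.
Only numpy, scipy, OpenCV 4.12 (cv2) and the standard library are available. Lean on these libraries where they do the work, as an engineer would, in place of code of your own. Each camera call takes 0.05 s, during which the arm holds its last target. There are 200 camera calls.

## Working session

There is one attempt and no reset: what is moved stays moved. The work goes in short steps, Python scripts to look and compute and a tool call to move; the robot and the scene stay as the last step left them, time stands still between calls to the robot, and variables do not carry over. Pictures are saved under pics/ and viewed, at most 10 in all, crops included, and the job is handed in when it is done.

Besides the shell and the picture viewer there is one more tool, called by a JSON object that holds its "api" and its "payload". drive_tool: Moves the arm, as the interface text tells. Its arguments: {"type":"object","properties":{"twist":{"type":"array"},"delta_pos":{"type":"array"},"grip":{"type":"array"},"force":{"type":"number"}},"required":["twist","delta_pos","grip"]}

```bash
ls; mkdir -p pics; cat > h.py <<'E'
import numpy as np, cv2
from station import monitor, eyes, robot
def und(c,u,v):
    x0,y0=(np.asarray(u,float)-c['cx'])/c['fx'],(np.asarray(v,float)-c['cy'])/c['fy']
    x,y=x0,y0
    for _ in range(15):
        s=1+c['k1']*(x*x+y*y); x,y=x0/s,y0/s
    return x,y
def pt(c,u,v,d):
    x,y=und(c,u,v); P=np.stack([x*d,y*d,d+0*x],-1)
    return (P-np.array(c['t']))@np.array(c['R'])
def onplane(c,u,v,z):
    x,y=und(c,u,v); R=np.array(c['R']);r=np.stack([x,y,1+0*x],-1)@R
    o=-R.T@np.array(c['t']); return o+r*((z-o[2])/r[...,2])[...,None]
E
python3 - <<'E'
from h import *
for n in('top','side'):
    im,d=eyes.capture(n); np.savez(f'{n}0.npz',im=im,d=d); cv2.imwrite(f'pics/{n}0.png',im[...,::-1])
    c=eyes.calibration(n); print(n,{k:np.round(v,3).tolist() for k,v in c.items()}, -np.array(c['R']).T@np.array(c['t']))
print(monitor.read_state())
E
```

```text
pics
top {'fx': 401.87, 'fy': 401.87, 'cx': 316.19, 'cy': 199.168, 'k1': -0.035, 'R': [[-0.009, -1.0, 0.021], [-0.997, 0.007, -0.078], [0.078, -0.022, -0.997]], 't': [9.254, 501.296, 1166.249]} [ 408.66735513   31.07338341 1201.47609685]
side {'fx': 383.705, 'fy': 383.705, 'cx': 320.929, 'cy': 196.03, 'k1': -0.085, 'R': [[-0.845, -0.535, 0.013], [-0.278, 0.417, -0.866], [0.458, -0.735, -0.501]], 't': [425.032, 267.347, 963.916]} [ -7.94634942 824.38481937 708.2283227 ]
{'time_s': 0.1, 'q': array([-7.76365947e+01,  1.96306134e+01,  8.73696560e+01,  4.47418808e-04,
        7.30760497e+01, -8.36428216e+00]), 'joint_velocities': array([ 0.05436576, -0.06729298, -0.11873842, -0.06269117,  0.00544501,
       -0.01945491]), 'tau': array([ 1.69992789e-03, -4.32002449e+01, -2.44694191e+01,  7.18783052e-02,
        5.26481203e-02, -5.95417237e-05]), 'tool_pos': array([ 185.76595504, -490.65804696,  226.14385546]), 'eef_rot': array([-1.79924555e+02, -1.15251779e-02,  2.07275494e+01]), 'force': array([-0.37876136,  1.09848466, -0.09796243]), 'torque': array([ 0.04083517, -0.02096076, -0.00835787]), 'grip_force': 0.0, 'grip_width': 91.67082318220052}
```

View pics/top0.png

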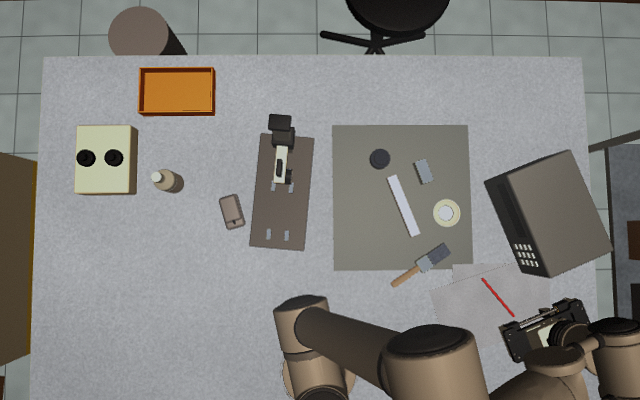

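View pics/side0.png

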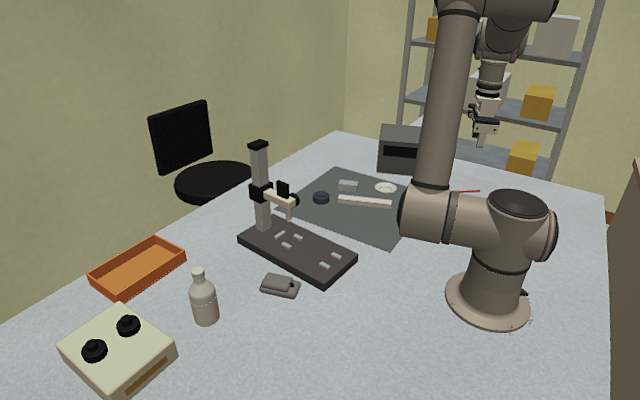

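The top view shows the bar from (390,176) to (417,236), and the stand slab around (280,192) with its column at (279,123). The tab is near (279,168), with the mouse to the left and the ring, block, dish and brush to the right. The side view shows the head near (280,195).

```bash
python3 - <<'E'
from h import *
z=np.load('top0.npz');im,d=z['im'],z['d'];c=eyes.calibration('top')
hsv=cv2.cvtColor(im,cv2.COLOR_RGB2HSV)
def quad(mask,zp,name):
    n,l,s,_=cv2.connectedComponentsWithStats(mask.astype(np.uint8))
    i=1+s[1:,4].argmax(); v,u=np.nonzero(l==i)
    P=onplane(c,u,v,zp)[:,:2].astype(np.float32)
    r=cv2.minAreaRect(P); print(name,s[i],'rect',r,'z med',np.median(pt(c,u,v,d[v,u])[:,2]));return r
roi=np.zeros(d.shape,bool);roi[165:245,380:425]=1
print(im[206,404],im[200,360],im[220,280],im[235,268],im[150,262],im[168,279])
quad(roi&(im.min(2)>170),20,'bar')
roi[:]=0;roi[125:262,240:322]=1
g=im.max(2).astype(int)
quad(roi&(g<130)&(abs(pt(c,*np.meshgrid(np.arange(640),np.arange(400)),d)[...,2]-30)<9),30,'slab')
W=pt(c,*np.meshgrid(np.arange(640),np.arange(400)),d)
print('guide blobs')
m=(roi&(im.min(2)>125)&(W[...,2]>22)&(W[...,2]<50)).astype(np.uint8)
n,l,s,ce=cv2.connectedComponentsWithStats(m)
for i in range(1,n):
    if s[i,4]>12: print(s[i],ce[i],onplane(c,ce[i][0],ce[i][1],38.)[:2].round(1))
# heights along the head
for vv in range(112,196,4): print(vv,W[vv,262:298:3,2].round(0))
S=np.load('side0.npz')['im'][130:300,220:370]
cv2.imwrite('pics/c1.png',np.hstack([cv2.resize(im[105:255,245:325],None,fx=4,fy=4)[...,::-1],cv2.resize(S,(450,600))[:,:,::-1]][:2]) if 1 else 0)
E
```

```text
[190 193 205] [132 130 120] [104  96  88] [139 148 156] [94 87 79] [64 60 58]
bar [388 175  32  62 581] rect ((482.092041015625, -253.37820434570312), (188.22210693359375, 28.04388427734375), 21.098453521728516) z med 20.553289173234973
slab [ 249  133   66  118 5211] rect ((524.5546875, 105.72671508789062), (159.8207244873047, 334.6335144042969), 84.39783477783203) z med 30.756731720976482
guide blobs
[271 181   5  10  27] [272.74074074 186.07407407] [539.  131.5]
[289 183   5  10  29] [290.68965517 187.72413793] [533.8  79.4]
[266 229   5  10  38] [268.21052632 233.55263158] [401.6 144.7]
[284 231   5  10  34] [286.17647059 235.26470588] [396.2  93. ]
112 [ 1. -0.  1.  3. -2.  3.  3.  2.  3. -1.  2.  4.]
116 [  3.   2.  -2. 311. 313. 315. 313. 313. 313. 313.   1.   2.]
120 [  0.   5.   2. 317. 312. 311. 314. 313. 313. 314.   2.  -1.]
124 [  1.   1. 310. 311. 313. 312. 314. 314. 314. 312.  -1.   2.]
128 [  1.   0. 310. 309. 316. 311. 312. 315. 315. 312. 186.  -2.]
132 [  0.   1.  -2.   2. 274. 275. 280. 280. 281. 252. 186.  -2.]
136 [ 29.  29.  29.  29. 232. 235. 235. 241. 247. 238.
[... 223 characters left out ...]
.  34.  29.  28. 169. 175. 177. 177.  49.  40.  29.]
156 [ 30.  32.  30.  31.  30. 176. 173. 171. 174.  31.  30.  29.]
160 [1201.   34.   33.   28.   34.  216.  219.  172.  175.   34.   28.   28.]
164 [ 27.  30.  31.  32.  35. 217. 220. 175. 172.  32.  31.  29.]
168 [ 32.  29.  32.  30.  28. 219. 221. 176. 169.  27.  31.  31.]
172 [ 30.  31.  29.  27. 174. 217. 218. 174. 180. 175. 171.  36.]
176 [ 32.  32.  31.  31. 171. 193. 195. 172. 178. 182. 157.  31.]
180 [ 33.  30.  33.  27. 177. 173. 174. 176. 175. 174.  31.  31.]
184 [ 32.  30.  31.  31.  43.  30.  34. 154. 160. 160.  38.  29.]
188 [32. 28. 31. 42. 41. 28. 29. 29. 29. 37. 35. 30.]
192 [29. 34. 29. 32. 35. 33. 31. 33. 31. 37. 41. 31.]
```

View pics/c1.png

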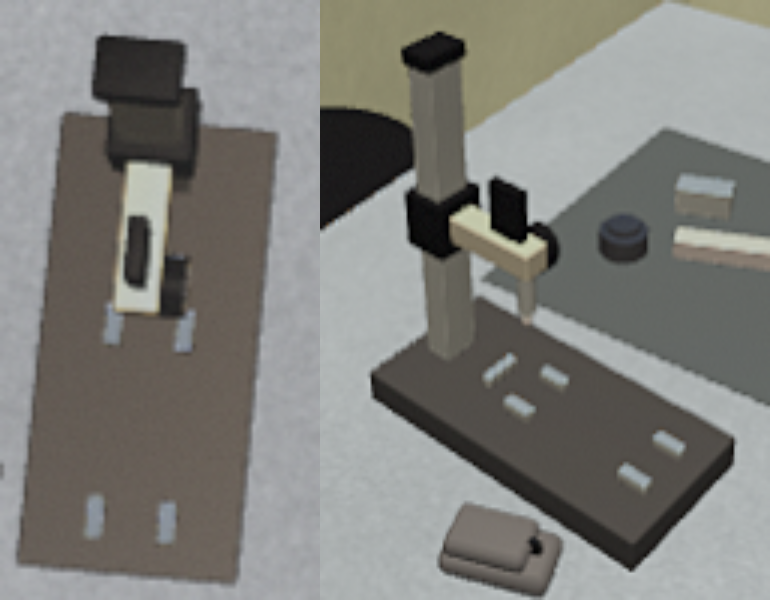

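The checks hold. The bar measures 188x28 at (482,-253), yaw 21.1°, and the slab 160x335. Slab and guide blocks agree on the stand origin: (467.4,111.8), yaw -5.6°. The tab top is at about 219, so the tip is 104±8 high. I'll go to the bar first.

{"api": "drive_tool", "payload": {"twist": [[0, 0, 0.4], [0, 0, 0], [0, 0, 0], [0, 0, 0], [0, 0, 0], [0, 0, 0], [0, 0, 0], [0, 0, 0], [0, 0, 0], [0, 0, 0], [0, 0, 0], [0, 0, 0]], "delta_pos": [[29.6, 23.7, -10], [29.6, 23.7, -10], [29.6, 23.7, -10], [29.6, 23.7, -10], [29.6, 23.7, -10], [29.6, 23.7, -10], [29.6, 23.7, -10], [29.6, 23.7, -10], [29.6, 23.7, -10], [29.6, 23.7, -10], [0, 0, 0], [0, 0, 0]], "grip": [60, 60, 60, 60, 60, 60, 60, 60, 60, 60, 60, 60], "force": 16}}

```text
time_s: 1.3
tool_pos: [481.8, -253.3, 126.1]
eef_rot: [-179.9, 0.1, 21.3]
force: [-0.4, -0.1, -0.6]
grip_width: 59.9
grip_force: 0.0
```

{"api": "drive_tool", "payload": {"twist": [[0, 0, 0], [0, 0, 0], [0, 0, 0], [0, 0, 0], [0, 0, 0], [0, 0, 0], [0, 0, 0], [0, 0, 0], [0, 0, 0], [0, 0, 0], [0, 0, 0], [0, 0, 0], [0, 0, 0], [0, 0, 0]], "delta_pos": [[0, 0, -30], [0, 0, -30], [0, 0, -30], [0, 0, -16], [0, 0, -11], [0, 0, -5], [0, 0, 0], [0, 0, 0], [0, 0, 0], [0, 0, 0], [0, 0, 0], [0, 0, 0], [0, 0, 0], [0, 0, 0]], "grip": [60, 60, 60, 60, 60, 60, 60, 15, 15, 15, 15, 15, 15, 15], "force": 16}}

```text
time_s: 2.7
tool_pos: [482.0, -254.1, 5.1]
eef_rot: [180.0, -0.0, 21.1]
force: [-0.6, 0.7, 4.9]
grip_width: 29.8
grip_force: 16.0
```

{"api": "drive_tool", "payload": {"twist": [[0, 0, 0], [0, 0, 0], [0, 0, 0], [0, 0, 0], [0, 0, -2.2], [0, 0, -2.2], [0, 0, -2.2], [0, 0, -2.2], [0, 0, -2.2], [0, 0, -2.2], [0, 0, -2.2], [0, 0, -2.3], [0, 0, -2.2], [0, 0, -2.2], [0, 0, -2.2], [0, 0, -2.4], [0, 0, 0], [0, 0, 0], [0, 0, 0]], "delta_pos": [[0, 0, 10], [0, 0, 28], [0, 0, 35], [0, 0, 22], [-3, 15, 0], [-7, 28, 0], [-8, 34, 0], [-8, 35, 0], [-8, 35, 0], [-8, 35, 0], [-8, 35, 0], [-8, 35, 0], [-8, 35, 0], [-8, 34, 0], [-8, 32, 0], [-7, 20, 0], [0, 0, 0], [0, 0, 0], [0, 0, 0]], "grip": [15, 15, 15, 15, 15, 15, 15, 15, 15, 15, 15, 15, 15, 15, 15, 15, 15, 15, 15]}}

```text
time_s: 4.6
tool_pos: [393.1, 118.4, 99.8]
eef_rot: [180.0, -0.0, -5.6]
force: [0.6, -0.3, -4.0]
grip_width: 29.9
grip_force: 16.0
```

```bash
python3 - <<'E'
from h import *
s=monitor.read_state();print(s['tool_pos'],s['eef_rot'],s['grip_width'],s['grip_force'])
im,d=eyes.capture('side');cv2.imwrite('pics/s2.png',cv2.resize(im[60:320,180:500],None,fx=2,fy=2)[...,::-1])
E
```

```text
[393.09252654 118.35914936  99.78212538] [ 1.79982490e+02 -5.23708771e-03 -5.57233295e+00] 29.89232747169325 15.999392867088318
```

View pics/s2.png

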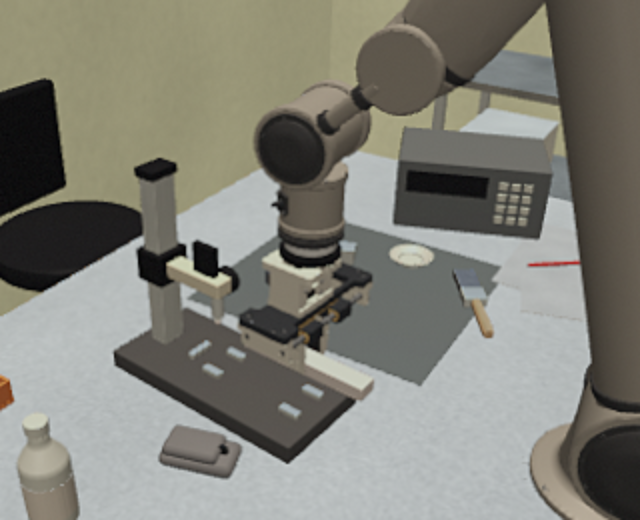

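The bar is held straight and in line with the channel, clear of the head. Next I'll lower it and slide it in under the tip.

{"api": "drive_tool", "payload": {"twist": [[0, 0, 0], [0, 0, 0], [0, 0, 0], [0, 0, 0], [0, 0, 0], [0, 0, 0], [0, 0, 0], [0, 0, 0], [0, 0, 0], [0, 0, 0], [0, 0, 0], [0, 0, 0], [0, 0, 0]], "delta_pos": [[0, 0, -15], [0, 0, -20], [0, 0, -14], [0, 0, 0], [8, -0.7, 0], [14, -1.2, 0], [15, -1.4, 0], [15, -1.3, 0], [14, -1.2, 0], [8.3, -0.8, 0], [0, 0, 0], [0, 0, 0], [0, 0, 0]], "grip": [15, 15, 15, 15, 15, 15, 15, 15, 15, 15, 15, 15, 15]}}

```text
time_s: 5.95
tool_pos: [466.4, 112.4, 50.8]
eef_rot: [180.0, 0.0, -5.6]
force: [1.1, -0.5, -4.1]
grip_width: 30.1
grip_force: 16.0
```

```bash
python3 - <<'E'
from h import *
for n,(a,b,e,f) in dict(top=(100,260,230,330),side=(150,300,220,370)).items():
    im,d=eyes.capture(n);np.savez(n+'3.npz',im=im,d=d)
    I=cv2.resize(im[a:b,e:f],None,fx=500/(b-a),fy=500/(b-a))[...,::-1]
    J=I if n=='top' else np.hstack([J,I])
cv2.imwrite('pics/s3.png',J[:,:800]);print(J.shape)
E
```

```text
(500, 812, 3)
```

View pics/s3.png

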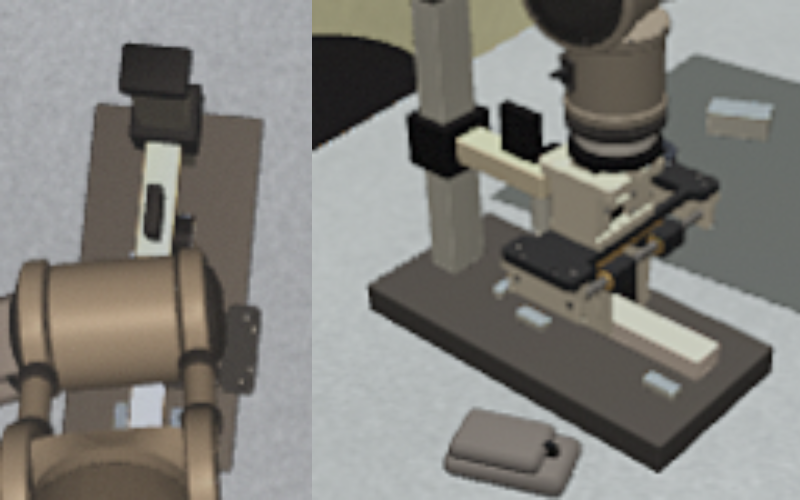

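The bar's near end sits centred between the near guide blocks (about (148,405) in the crop) and the gripper is clear of the head. Lowering now.

{"api": "drive_tool", "payload": {"twist": [[0, 0, 0], [0, 0, 0], [0, 0, 0], [0, 0, 0], [0, 0, 0], [0, 0, 0], [0, 0, 0], [0, 0, 0]], "delta_pos": [[1, -0.6, -4], [0, 0, -4], [0, 0, -3], [0, 0, -2], [0, 0, -1], [0, 0, -0.5], [0, 0, 0], [0, 0, 0]], "grip": [15, 15, 15, 15, 15, 15, 15, 15]}}

```text
time_s: 6.85
tool_pos: [468.2, 111.8, 36.3]
eef_rot: [180.0, -0.0, -5.6]
force: [-0.5, -0.5, -3.6]
grip_width: 29.8
grip_force: 16.0
```

{"api": "drive_tool", "payload": {"twist": [[0, 0, 0], [0, 0, 0], [0, 0, 0], [0, 0, 0]], "delta_pos": [[0, 0, -0.6], [0, 0, -0.5], [0, 0, 0], [0, 0, 0]], "grip": [15, 15, 15, 15]}}

```text
time_s: 7.25
tool_pos: [468.2, 111.8, 35.1]
eef_rot: [180.0, 0.0, -5.6]
force: [0.1, 0.1, -4.2]
grip_width: 29.7
grip_force: 16.0
```

{"api": "drive_tool", "payload": {"twist": [[0, 0, 0], [0, 0, 0], [0, 0, 0], [0, 0, 0]], "delta_pos": [[0, 0, -0.5], [0, 0, -0.5], [0, 0, 0], [0, 0, 0]], "grip": [15, 15, 15, 15]}}

```text
time_s: 7.65
tool_pos: [468.2, 111.8, 35.1]
eef_rot: [180.0, -0.0, -5.6]
force: [-3.9, -0.3, 7.2]
grip_width: 30.0
grip_force: 16.0
```

{"api": "drive_tool", "payload": {"twist": [[0, 0, 0], [0, 0, 0], [0, 0, 0], [0, 0, 0], [0, 0, 0], [0, 0, 0], [0, 0, 0], [0, 0, 0], [0, 0, 0], [0, 0, 0], [0, 0, 0], [0, 0, 0], [0, 0, 0], [0, 0, 0], [0, 0, 0], [0, 0, 0], [0, 0, 0], [0, 0, 0], [0, 0, 0]], "delta_pos": [[0, 0, 0], [0, 0, 0], [0, 0, 0], [0, 0, 0], [0, 0, 0], [0, 0, 5], [0, 0, 15], [0, 0, 15], [-25, 2.5, 15], [-35, 3.5, 20], [-35, 3.4, 30], [0, 0, 40], [0, 0, 40], [0, 0, 30], [0, 0, 10], [0, 0, 0], [0, 0, 0], [0, 0, 0], [0, 0, 0]], "grip": [36, 44, 50, 50, 50, 50, 50, 50, 50, 50, 50, 50, 50, 50, 50, 50, 50, 50, 50]}}

```text
time_s: 9.55
tool_pos: [372.6, 121.1, 252.9]
eef_rot: [180.0, 0.2, -5.6]
force: [0.2, 0.3, -0.4]
grip_width: 49.9
grip_force: 0.0
```

```bash
python3 - <<'E'
from h import *
s=monitor.read_state();print(s['time_s'],s['tool_pos'],s['eef_rot'],s['force'],s['grip_width'])
c=eyes.calibration('top');z=np.load('top0.npz');im,d=z['im'],z['d']
W=pt(c,*np.meshgrid(np.arange(640),np.arange(400)),d)
m=np.zeros(d.shape,bool);m[154:180,270:290]=1
m&=(W[...,2]>205)&(W[...,2]<235)
v,u=np.nonzero(m);P=onplane(c,u,v,219.)[:,:2].astype(np.float32);print('tab',m.sum(),cv2.minAreaRect(P),np.median(W[m][:,2]),np.median(W[m][:,:2],0))
o=np.array([467.4,111.8]);a=np.radians(-5.6);e=np.array([np.cos(a),np.sin(a)]);print('expected',o+100*e)
im,d=eyes.capture('side');np.savez('side4.npz',im=im,d=d)
it,dt=eyes.capture('top')
A=cv2.resize(it[100:260,230:330],None,fx=500/160,fy=500/160);B=cv2.resize(im[160:290,225:355],(480,500))
cv2.imwrite('pics/s4.png',np.hstack([A,B])[...,::-1])
E
```

```text
9.55 [372.59511008 121.06696237 252.91962898] [ 1.79959672e+02  1.57061124e-01 -5.57541013e+00] [ 0.18983269  0.31127648 -0.3984427 ] 49.88945900739187
tab 87 ((565.9591674804688, 101.72120666503906), (12.306754112243652, 39.85984802246094), 89.90264892578125) 218.6007212875011 [565.97275901 100.67106169]
expected [566.92274    102.04171002]
```

View pics/s4.png

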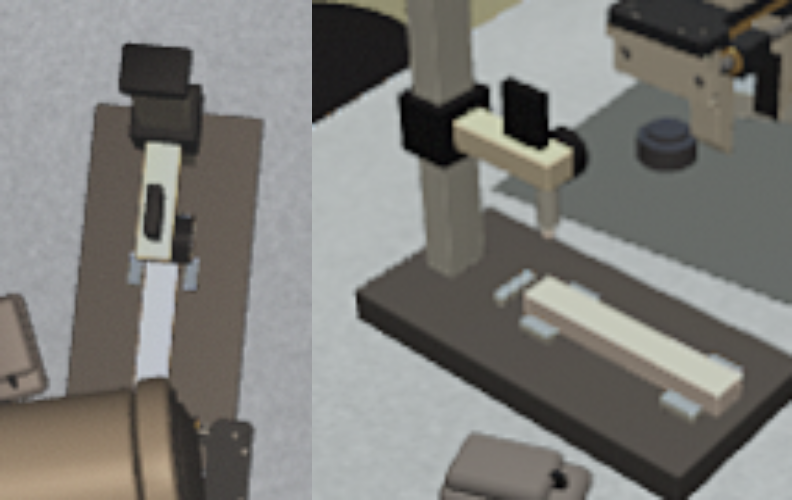

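The bar lies between both guide pairs, its far end under the tip (tip at (550,237) in the right half). I'll estimate the tip height and move over the tab.

```bash
python3 - <<'E'
from h import *
c=eyes.calibration('side');R=np.array(c['R']);o=-R.T@np.array(c['t'])
z=np.load('side4.npz');im,d=z['im'].astype(int),z['d']
print(d[214:226,289].round(0),im[214:226,289].tolist(),sep='\n')
for v in (220,221,222,223):
    x,y=und(c,289.,v);r=np.array([x,y,1])@R
    n=np.array([547.0-o[0],104-o[1]]);k=(r[:2]@n)/(r[:2]@r[:2]);p=o+k*r;print(v,p.round(1))
# bar far top end check
m=np.zeros(d.shape,bool);m[225:275,270:350]=1;m&=im.min(2)>165
vv,uu=np.nonzero(m);P=onplane(c,uu,vv,50.)[:,:2].astype(np.float32);a=np.radians(-5.6)
n,l,s,_=cv2.connectedComponentsWithStats(m.astype(np.uint8));i=1+s[1:,4].argmax();vv,uu=np.nonzero(l==i)
P=onplane(c,uu,vv,50.)[:,:2]-[467.4,111.8];Q=P@np.array([[np.cos(a),-np.sin(a)],[np.sin(a),np.cos(a)]]);print(len(Q),cv2.minAreaRect(Q.astype(np.float32)))
E
```

```text
[1066. 1069. 1069. 1068. 1074. 1074. 1083. 1085. 1085. 1204. 1204. 1190.]
[[123, 119, 108], [122, 119, 109], [122, 119, 109], [121, 118, 107], [117, 114, 103], [132, 127, 114], [162, 151, 137], [147, 135, 122], [90, 83, 76], [81, 78, 72], [82, 79, 74], [84, 80, 75]]
220 [546.3 103.5 104.9]
221 [546.4 103.6 101.5]
222 [546.5 103.6  98.1]
223 [546.6 103.7  94.7]
438 ((0.9576339721679688, -1.6654109954833984), (189.13893127441406, 31.021339416503906), 0.03499297425150871)
```

{"api": "drive_tool", "payload": {"twist": [[0, 0, 0], [0, 0, 0], [0, 0, 0], [0, 0, 0], [0, 0, 0], [0, 0, 0], [0, 0, 0], [0, 0, 0], [0, 0, 0], [0, 0, 0]], "delta_pos": [[24, -2.4, 2], [30, -3, 0], [30, -3, 0], [30, -3, 0], [30, -3, 0], [30, -3, 0], [20, -1.8, 0], [0, 0, 0], [0, 0, 0], [0, 0, 0]], "grip": [50, 50, 50, 50, 50, 50, 50, 50, 50, 50]}}

```text
time_s: 10.65
tool_pos: [566.2, 102.2, 256.0]
eef_rot: [180.0, 0.1, -5.6]
force: [-0.2, 0.3, -0.4]
grip_width: 49.8
grip_force: 0.0
```

{"api": "drive_tool", "payload": {"twist": [[0, 0, 0], [0, 0, 0], [0, 0, 0], [0, 0, 0], [0, 0, 0], [0, 0, 0], [0, 0, 0], [0, 0, 0], [0, 0, 0], [0, 0, 0], [0, 0, 0], [0, 0, 0]], "delta_pos": [[0.3, -0.3, -15], [0, 0, -25], [0, 0, -18], [0, 0, -7], [0, 0, 0], [0, 0, 0], [0, 0, 0], [0, 0, 0], [0, 0, 0], [0, 0, 0], [0, 0, 0], [0, 0, 0]], "grip": [50, 50, 50, 50, 50, 5, 5, 5, 5, 5, 5, 5], "force": 20}}

```text
time_s: 11.85
tool_pos: [567.5, 101.2, 191.3]
eef_rot: [180.0, -0.0, -5.6]
force: [-1.0, -3.1, 2.0]
grip_width: 11.8
grip_force: 20.0
```

{"api": "drive_tool", "payload": {"twist": [[0, 0, 0], [0, 0, 0], [0, 0, 0], [0, 0, 0], [0, 0, 0], [0, 0, 0], [0, 0, 0], [0, 0, 0], [0, 0, 0], [0, 0, 0]], "delta_pos": [[0, 0, -3], [0, 0, -6], [0, 0, -6], [0, 0, -6], [0, 0, -6], [0, 0, -6], [0, 0, -4], [0, 0, -2], [0, 0, 0], [0, 0, 0]], "grip": [5, 5, 5, 5, 5, 5, 5, 5, 5, 5]}}

```text
time_s: 12.85
tool_pos: [567.5, 101.2, 151.1]
eef_rot: [180.0, 0.0, -5.6]
force: [0.5, -4.8, -1.4]
grip_width: 11.6
grip_force: 20.0
```

```bash
python3 - <<'E'
from h import *
s=monitor.read_state();print(s['time_s'],s['tool_pos'],s['force'],s['grip_width'])
im,d=eyes.capture('side')
cv2.imwrite('pics/s5.png',cv2.resize(im[170:280,230:350],(720,600),interpolation=cv2.INTER_CUBIC)[...,::-1])
E
```

```text
12.85 [567.46412069 101.18253163 151.13390538] [ 0.52583584 -4.83737906 -1.36824204] 11.582149276816056
```

View pics/s5.png

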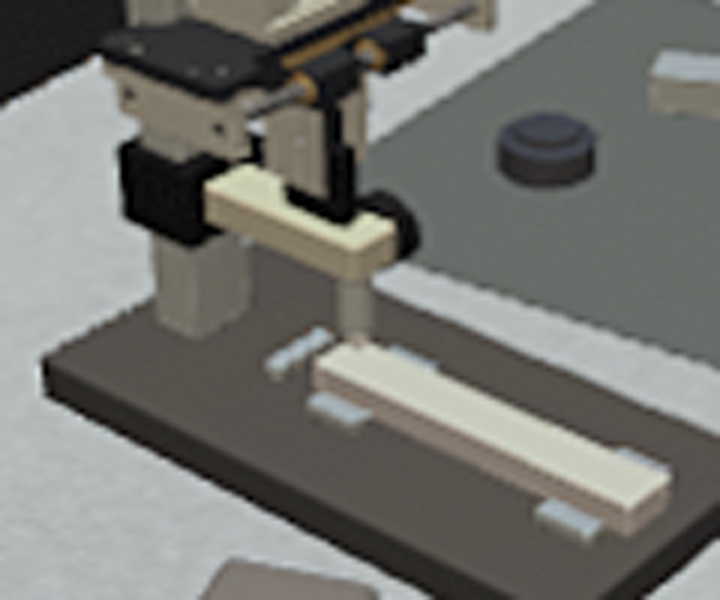

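The tip at (357,345) is still several mm above the bar, and the bar hasn't moved. I'll creep down.

{"api": "drive_tool", "payload": {"twist": [[0, 0, 0], [0, 0, 0], [0, 0, 0], [0, 0, 0], [0, 0, 0], [0, 0, 0]], "delta_pos": [[0, 0, -1], [0, 0, -1], [0, 0, -1], [0, 0, -0.6], [0, 0, -0.4], [0, 0, 0]], "grip": [5, 5, 5, 5, 5, 5]}}

```text
time_s: 13.5
tool_pos: [567.5, 101.2, 147.6]
eef_rot: [180.0, 0.0, -5.6]
force: [-0.5, -4.7, 2.6]
grip_width: 12.0
grip_force: 20.0
```

{"api": "drive_tool", "payload": {"twist": [[0, 0, 0], [0, 0, 0], [0, 0, 0], [0, 0, 0]], "delta_pos": [[0, 0, -0.4], [0, 0, -0.4], [0, 0, 0], [0, 0, 0]], "grip": [5, 5, 5, 5]}}

```text
time_s: 13.9
tool_pos: [567.5, 101.2, 146.9]
eef_rot: [180.0, 0.0, -5.6]
force: [-0.7, -5.8, 2.4]
grip_width: 12.2
grip_force: 20.0
```

{"api": "drive_tool", "payload": {"twist": [[0, 0, 0], [0, 0, 0], [0, 0, 0]], "delta_pos": [[0, 0, 0], [0, 0, 0], [0, 0, 0]], "grip": [5, 5, 5]}}

```text
time_s: 14.2
tool_pos: [567.5, 101.2, 146.8]
eef_rot: [180.0, 0.0, -5.6]
force: [0.2, -4.0, 2.1]
grip_width: 11.7
grip_force: 20.0
```

{"api": "drive_tool", "payload": {"twist": [[0, 0, 0], [0, 0, 0], [0, 0, 0], [0, 0, 0]], "delta_pos": [[0, 0, -0.4], [0, 0, -0.3], [0, 0, 0], [0, 0, 0]], "grip": [5, 5, 5, 5]}}

```text
time_s: 14.6
tool_pos: [567.5, 101.2, 146.1]
eef_rot: [180.0, 0.0, -5.6]
force: [-1.3, -5.2, 1.6]
grip_width: 11.6
grip_force: 20.0
```

{"api": "drive_tool", "payload": {"twist": [[0, 0, 0], [0, 0, 0], [0, 0, 0], [0, 0, 0]], "delta_pos": [[0, 0, -0.4], [0, 0, -0.3], [0, 0, 0], [0, 0, 0]], "grip": [5, 5, 5, 5]}}

```text
time_s: 15.0
tool_pos: [567.5, 101.2, 145.4]
eef_rot: [180.0, 0.0, -5.6]
force: [-0.6, -5.8, 1.8]
grip_width: 12.1
grip_force: 20.0
```

{"api": "drive_tool", "payload": {"twist": [[0, 0, 0], [0, 0, 0], [0, 0, 0], [0, 0, 0]], "delta_pos": [[0, 0, -0.4], [0, 0, -0.3], [0, 0, 0], [0, 0, 0]], "grip": [5, 5, 5, 5]}}

```text
time_s: 15.4
tool_pos: [567.5, 101.2, 144.8]
eef_rot: [180.0, 0.0, -5.6]
force: [-0.5, -4.7, 2.3]
grip_width: 11.7
grip_force: 20.0
```

{"api": "drive_tool", "payload": {"twist": [[0, 0, 0], [0, 0, 0], [0, 0, 0], [0, 0, 0]], "delta_pos": [[0, 0, -0.4], [0, 0, -0.3], [0, 0, 0], [0, 0, 0]], "grip": [5, 5, 5, 5]}}

```text
time_s: 15.8
tool_pos: [567.5, 101.2, 144.1]
eef_rot: [180.0, 0.0, -5.6]
force: [-1.0, -5.6, 1.4]
grip_width: 12.1
grip_force: 20.0
```

{"api": "drive_tool", "payload": {"twist": [[0, 0, 0], [0, 0, 0], [0, 0, 0], [0, 0, 0]], "delta_pos": [[0, 0, -0.4], [0, 0, -0.3], [0, 0, 0], [0, 0, 0]], "grip": [5, 5, 5, 5]}}

```text
time_s: 16.2
tool_pos: [567.5, 101.2, 143.4]
eef_rot: [180.0, 0.0, -5.6]
force: [-1.5, -4.8, 0.9]
grip_width: 11.8
grip_force: 20.0
```

```bash
python3 - <<'E'
from h import *
im,d=eyes.capture('side')
cv2.imwrite('pics/s6.png',cv2.resize(im[205:250,265:325],(800,600),interpolation=cv2.INTER_CUBIC)[...,::-1])
E
```

```text
(no output)
```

View pics/s6.png

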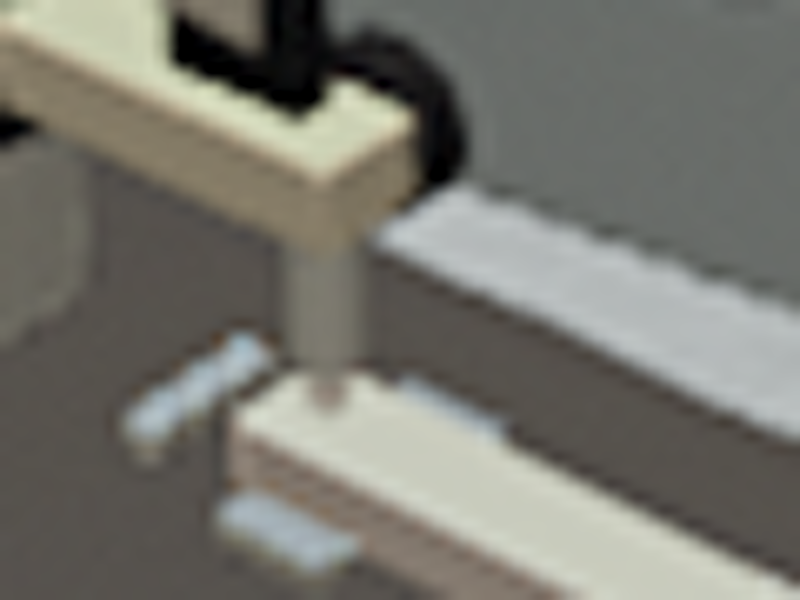

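```bash
python3 - <<'E'
from h import *
c=eyes.calibration('side')
a=np.radians(-5.6)
def proj(X):
    p=np.array(c['R'])@X+np.array(c['t']);x,y=p[0]/p[2],p[1]/p[2];s=1+c['k1']*(x*x+y*y)
    u,v=c['fx']*x*s+c['cx'],c['fy']*y*s+c['cy'];return ((u-265)*13.33).round(),((v-205)*13.33).round()
for n,q in dict(c50=(80,0,50),c55=(80,0,55),fl=(96,13.3,50),fr=(96,-16.7,50)).items():
    print(n,proj(np.array([467.4+q[0]*np.cos(a)-q[1]*np.sin(a),111.8+q[0]*np.sin(a)+q[1]*np.cos(a),q[2]])))
E
```

```text
c50 (np.float64(323.0), np.float64(410.0))
c55 (np.float64(323.0), np.float64(392.0))
fl (np.float64(228.0), np.float64(411.0))
fr (np.float64(320.0), np.float64(349.0))
```

The tip's lower edge is at row ~410 in the crop, where contact is expected (410–414). It's within 1–2 mm, so I'll take finer steps.

{"api": "drive_tool", "payload": {"twist": [[0, 0, 0], [0, 0, 0], [0, 0, 0], [0, 0, 0]], "delta_pos": [[0, 0, -0.3], [0, 0, -0.2], [0, 0, 0], [0, 0, 0]], "grip": [5, 5, 5, 5]}}

```text
time_s: 16.65
tool_pos: [567.5, 101.2, 143.1]
eef_rot: [180.0, -0.0, -5.6]
force: [-1.8, -5.5, 4.3]
grip_width: 11.7
grip_force: 20.0
```

{"api": "drive_tool", "payload": {"twist": [[0, 0, 0], [0, 0, 0]], "delta_pos": [[0, 0, 0], [0, 0, 0]], "grip": [5, 5]}}

```text
time_s: 16.85
tool_pos: [567.5, 101.2, 143.1]
eef_rot: [180.0, -0.0, -5.6]
force: [-2.1, -5.4, 4.2]
grip_width: 11.8
grip_force: 20.0
```

{"api": "drive_tool", "payload": {"twist": [[0, 0, 0], [0, 0, 0]], "delta_pos": [[0, 0, 0], [0, 0, 0]], "grip": [5, 5]}}

```text
time_s: 17.05
tool_pos: [567.5, 101.2, 143.2]
eef_rot: [180.0, -0.0, -5.6]
force: [-1.3, -5.1, 3.9]
grip_width: 11.9
grip_force: 20.0
```

{"api": "drive_tool", "payload": {"twist": [[0, 0, 0], [0, 0, 0], [0, 0, 0]], "delta_pos": [[0, 0, -0.25], [0, 0, 0], [0, 0, 0]], "grip": [5, 5, 5]}}

```text
time_s: 17.35
tool_pos: [567.5, 101.2, 143.0]
eef_rot: [180.0, -0.0, -5.6]
force: [-2.0, -5.0, 5.2]
grip_width: 11.3
grip_force: 20.0
```

{"api": "drive_tool", "payload": {"twist": [[0, 0, 0], [0, 0, 0]], "delta_pos": [[0, 0, 0], [0, 0, 0]], "grip": [5, 5]}}

```text
time_s: 17.55
tool_pos: [567.5, 101.2, 143.0]
eef_rot: [180.0, -0.0, -5.6]
force: [-3.5, -5.3, 3.8]
grip_width: 11.8
grip_force: 20.0
```

{"api": "drive_tool", "payload": {"twist": [[0, 0, 0], [0, 0, 0], [0, 0, 0]], "delta_pos": [[0, 0, -0.2], [0, 0, 0], [0, 0, 0]], "grip": [5, 5, 5]}}

```text
time_s: 17.85
tool_pos: [567.5, 101.2, 142.9]
eef_rot: [180.0, -0.0, -5.6]
force: [-0.7, -5.2, 5.4]
grip_width: 11.8
grip_force: 20.0
```

{"api": "drive_tool", "payload": {"twist": [[0, 0, 0], [0, 0, 0]], "delta_pos": [[0, 0, 0], [0, 0, 0]], "grip": [5, 5]}}

```text
time_s: 18.05
tool_pos: [567.5, 101.2, 142.9]
eef_rot: [180.0, -0.0, -5.6]
force: [-2.2, -6.0, 5.3]
grip_width: 11.8
grip_force: 20.0
```

About 3.5 N of tip pressure. Releasing and retreating upward.

{"api": "drive_tool", "payload": {"twist": [[0, 0, 0], [0, 0, 0], [0, 0, 0], [0, 0, 0], [0, 0, 0], [0, 0, 0], [0, 0, 0], [0, 0, 0], [0, 0, 0], [0, 0, 0], [0, 0, 0], [0, 0, 0], [0, 0, 0], [0, 0, 0], [0, 0, 0]], "delta_pos": [[0, 0, 0], [0, 0, 0], [0, 0, 0], [0, 0, 0], [0, 0, 0], [0, 0, 5], [0, 0, 15], [0, 0, 25], [0, 0, 30], [0, 0, 30], [0, 0, 15], [-30, 3, 0], [-40, 4, 0], [-30, 3, 0], [0, 0, 0]], "grip": [16, 24, 34, 44, 50, 50, 50, 50, 50, 50, 50, 50, 50, 50, 50]}}

```text
time_s: 19.55
tool_pos: [464.4, 112.2, 263.8]
eef_rot: [-180.0, 0.0, -5.5]
force: [0.2, -0.2, 0.1]
grip_width: 50.0
grip_force: 0.0
```

{"api": "drive_tool", "payload": {"twist": [[0, 0, 0], [0, 0, 0], [0, 0, 0]], "delta_pos": [[0, 0, 0], [0, 0, 0], [0, 0, 0]], "grip": [50, 50, 50]}}

```text
time_s: 19.85
tool_pos: [468.4, 111.5, 262.8]
eef_rot: [180.0, -0.0, -5.6]
force: [-0.2, -0.8, -0.9]
grip_width: 50.0
grip_force: 0.0
```

```bash
python3 - <<'E'
from h import *
im,d=eyes.capture('side')
cv2.imwrite('pics/s7.png',np.vstack([cv2.resize(im[205:250,265:325],(400,300),interpolation=cv2.INTER_CUBIC),cv2.resize(im[150:300,220:420],(400,300))])[...,::-1])
E
```

```text
(no output)
```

View pics/s7.png

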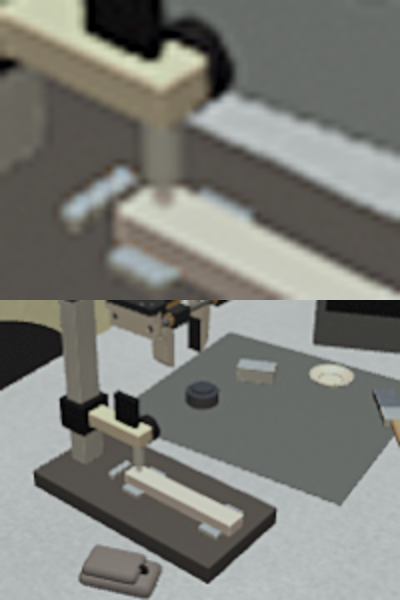

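The tip sits on the bar at (165,200) in the upper crop. The bar is flat in the channel, the robot is clear, and the bystanders haven't moved. Handing in.

```bash
python3 -c "
from station import robot;print(robot.job_done())"
```

```text
the job is handed in; nothing more can be done
None
```

I handed the job in at about 20 s: the bar lies released in the channel, the gauge tip rests on it at an estimated 2–3.5 N from before release (not re-measured since), and the robot is clear; no verdict was returned.

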